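# Close the engraving fixture's frame and start its clamp screw

## Task

Press the raised hinged frame of the engraving fixture down over the oval plaque until it lies fully closed, then start its captive tee-handled clamp screw in the threaded boss: turn the tee backward (anticlockwise seen from above) until the screw drops off the start of the thread, then forward (clockwise) one full turn from there so that the thread has caught, without tightening it. The program finishes while still gripping the tee handle, frame closed and screw started; leave the hammer, punch, tin and pitch stone where they are.

Things in the scene. Friction and masses are not known exactly. Their poses are not given: they have to be found in the camera images.
- fixture: Dark cast-iron engraving fixture on the bench: base 300 x 150 x 12 mm with a round threaded boss (49 mm across, top 44 mm above the bench), a pitch bed with an oval plaque, hinge lugs. Origin on the bench under the boss axis; x runs from the boss to the hinge, away from the robot (hinge pin at x 220, z 48 mm, along y), z up.
- frame (a joint): Hinge angle of the flat steel clamp frame (0.8 kg, 8 mm thick, 126 mm wide, with a 46 mm wide tongue over the boss and past it): 0 = closed, lying on the boss, a hard stop; 0.4 to 0.75 at the start (tongue raised). The hinge is stiff: the frame stays where it is left and takes about 3 to 8 N down on its tab to close, more when pushed fast.
- frame_tab (a point): Middle of the upper face of the tab, the free end of the frame's tongue, where it is pressed: 276 mm from the hinge pin, 56 mm past the screw axis towards the robot; 52 mm above the bench when closed. The tab ends 16 mm beyond it. Axes as the frame: x along it towards the hinge, z normal to its upper face.
- clamp_screw: Captive screw (0.36 kg, right-hand, 30 mm, pitch 6 mm) with thrust collar 40 x 4 mm; slides freely 24 mm in the tongue. Origin on its axis, 96 mm below the tee's middle. Its z in the fixture frame, frame closed: 0 to 6 mm resting on the thread (rises as turned backward, then drops 6 mm); caught, -6 mm is one turn in, -12 mm tight. A firm grip can keep it from dropping: grip loosely or let go.
- screw_turn (a joint): Angle of the screw about its axis, counting on over several turns; growing = forward (clockwise from above). 0 = where the thread starts: turned backward, the free screw drops 6 mm within 0.2 rad after passing 0 (and again a whole turn later). 0.6 to 2.4 at the start. Turns easily, under 0.05 N m.
- screw_grip (a point): Middle of the tee handle, a steel bar 66 mm long, 16 mm thick, 16 mm high, across the top of a 14 mm stem. Its x axis lies along the bar, z along the screw. Frame closed: 96 to 102 mm above the bench before the thread has caught, 90 mm one turn in; the collar's upper face is 28 mm below it, the frame's at least 32 mm.
- hammer: Chasing hammer lying beside the fixture, wooden handle, 220 mm long. Bystander.
- punch: Steel chasing punch, square 9 mm, 115 mm long, lying beside the fixture. Bystander.
- tin: Aluminium screw-top tin, 64 mm across, 75 mm high, standing. Bystander.
- pitch_stone: Stone with black pitch and an oval plaque on it, 180 mm across, 58 mm high. Bystander.

How it is judged:
By the outcome, as a careful person would: the job done as asked, in the order asked, and still so for the second after the job is handed in, while the arm keeps its last pose, push and grip.
It also fails if it takes over 72 s, if anything falls off the work surface, if the arm or the gripper's body presses on something with over 40 N, if the wrist force passes 120 N, or if a joint passes its speed limit or range.

## Robot

A 6-joint arm with a two-finger parallel gripper is mounted at the origin on the work surface. World frame = base frame: x ahead of the robot, y to its left, z up, the work surface at z = 0. Lengths are in m, angles in rad, forces in N, time in s.
With the tool pointing down it reaches from about 0.35 to 0.85 m from the base axis. Payload 8.1 kg.
Tool frame: the origin (TCP) lies between the finger pads, 19 mm behind the fingertips; this is the grasp point; z points along the fingers, y is the line along which they close (so a half turn about z gives the same grasp; the last joint's range is limited). The gripper opens to 93 mm and grips with 3 to 60 N. Pads are 15 mm wide; open, the fingers measure 128 mm over their backs; the gripper's body (75 mm by 188 mm) begins 65 mm behind the grasp point.
Start: joints at [-1.268, 0.13, 1.488, -0, 1.523, -0.085], TCP at [0.227, -0.555, 0.237] pointing down, gripper open.
Joint ranges: [-2.96, 2.96], [-0.89, 2.26], [0.02, 2.5], [-1.34, 4.48], [0, 2.73], [-2.66, 2.66]. Speed limits (rad/s): [2.39, 2.39, 2.79, 3.14, 3.14, 3.14].

## Interface

Orientations are given as [roll, pitch, yaw] about the fixed x, y, z axes, in that order (R = Rz(yaw) Ry(pitch) Rx(roll)).
In Python, from station import env gives the robot as it stands.
- The arm moves only by the tool arm_command, never from a script. Its argument "plan" is a list of rows, each a list of 6 numbers: the shift along the tool's x, y, z scaled (see below), then the turn, a rotation vector about the tool's x, y, z scaled (see below). In form: [[tx, ty, tz, wx, wy, wz], ...]. A call has 1 to 10 rows; each row shifts and turns the commanded pose from where the row before left it, along the tool's axes as they then stand; what a row does not reach is not made up. The controller multiplies each number of a shift by 0.15 m and each number of a turn by 8 degrees. A row lasts 1/10 s, in which the tool goes at most 50 mm and 8.59 degrees, less where a joint would pass 70% of its speed; a pose out of reach is approached as far as the arm can. A call with a number of a shift or a turn outside -1 to 1 is refused whole. A call with a gripper value outside its range is refused whole. "hand" is the opening, from -1 (shut) to 1 (fully open), set as the call begins (left out, the last holds). The fingers move at their own pace and stop on an object; the grip force is fixed at half the most. Time passes only in rows, so rows that do not move let the fingers close. It gives the time, the measured TCP pose, the force, the opening and the grip force at its end, in the units of the state.
- env.get_obs(): the state, without advancing time (a new reading comes with each control period).
- env.get_image(name): name is "scene" or "top" or "wrist"; returns a dict with "color" (480x640x3 uint8, red, green, blue), "intrinsics" (3x3 intrinsics, pixels), "k1" (the pictures are not rectified: a ray, as slopes to the right and down, at radius r is drawn at 1 + k1 r^2 times it, then the intrinsics apply), "R" (3x3) and "t" (3): a world point X has camera coordinates R X + t. Camera axes: x right, y down, z forward; pixel columns grow to the right and rows downward; lengths in m; the calibration is good to about 2 mm. A picture is of the moment at which its call begins. There is no depth.
- env.hand_in(): hands the job in; it is judged then, once.
The state is a dict: "t": time; "joints": joint angles; "dq": joint speeds; "tau": joint torques, N m; "eef_pos": TCP position; "tool_rot": TCP orientation; "ft_force": force on the tool from outside, world axes, zero at the start; "torque": the same for the moment, N m; "grip_width": finger opening in m; "grip_force": force on a finger pad.
Only numpy, scipy, OpenCV 4.12 (cv2) and the standard library are available. Lean on these libraries where they do the work, as an engineer would, in place of code of your own. Each camera call takes 0.05 s, during which the arm holds its last target. There are 200 camera calls.

## Working session

There is one attempt and no reset: what is moved stays moved. The work goes in short steps, Python scripts to look and compute and a tool call to move; the robot and the scene stay as the last step left them, time stands still between calls to the robot, and variables do not carry over. Pictures are saved under pics/ and viewed, at most 10 in all, crops included, and the job is handed in when it is done.

Besides the shell and the picture viewer there is one more tool, called after "Request:" as name(argument=value, ...) on one line, values as JSON. arm_command: Moves the arm, as the interface text tells. Shifts and turns lie within -1 to 1; 1 stands for 0.15 m of shift or 8 degrees of turn. Its arguments: {"type":"object","properties":{"plan":{"type":"array"},"hand":{"type":"number"}},"required":["plan"]}

```bash
mkdir -p pics
cat > h.py <<'E'
import numpy as np, cv2
from station import env
def save(n,f,crop=None,s=1):
    im=env.get_image(n); np.savez('pics/'+f+'.npz',**im)
    c=im['color'][:,:,::-1]
    if crop: c=c[crop[1]:crop[3],crop[0]:crop[2]]
    cv2.imwrite('pics/'+f+'.png',cv2.resize(c,None,fx=s,fy=s,interpolation=cv2.INTER_CUBIC)); return im
def ray(im,p):
    K=im['intrinsics']; d=cv2.undistortPoints(np.array([[p]],float),K,np.array([im['k1'],0,0,0.]))[0,0]
    R=im['R'];return -R.T@im['t'], R.T@np.array([d[0],d[1],1])
def onz(im,p,z):
    o,d=ray(im,p); return o+d*(z-o[2])/d[2]
def tri(rs):
    A=0;b=0
    for o,d in rs:
        d=d/np.linalg.norm(d);P=np.eye(3)-np.outer(d,d);A=A+P;b=b+P@o
    x=np.linalg.solve(A,b);return x,[np.linalg.norm((np.eye(3)-np.outer(d,d)/(d@d))@(x-o)) for o,d in rs]
def proj(im,X):
    return cv2.projectPoints(np.array([X],float),cv2.Rodrigues(np.array(im['R']))[0],np.array(im['t'],float),im['intrinsics'],np.array([im['k1'],0,0,0.]))[0][0,0]
E
python3 - <<'E'
from h import *
for n in ('scene','top'):
    im=save(n,n+'0'); print(n,-im['R'].T@im['t'],im['k1'])
print(env.get_obs())
E
```

```text
scene [ 0.5419651  -0.67051894  0.92127146] -0.04868934487522121
top [0.47565702 0.08546668 0.90102986] -0.1180764540669144
{'t': 0.1, 'joints': array([-1.26838324e+00,  1.31101610e-01,  1.48915926e+00,  4.21977800e-05,
        1.52305299e+00, -8.53791578e-02]), 'dq': array([-0.00016111,  0.00088012, -0.0024263 ,  0.00017852, -0.0022867 ,
        0.00070242]), 'tau': array([ 1.29841224e-03, -5.61340499e+01, -4.93095911e+01,  7.70276715e-02,
        2.90929695e-02, -4.88783814e-05]), 'eef_pos': array([ 0.22678499, -0.55495239,  0.23648892]), 'tool_rot': array([-3.13988131e+00, -1.88769066e-04,  3.87790029e-01]), 'ft_force': array([-0.31453048, -0.28383493, -1.27370124]), 'torque': array([ 0.00811094, -0.01524895, -0.0185684 ]), 'grip_force': 0.0, 'grip_width': 0.09268517900820822}
```

View pics/scene0.png

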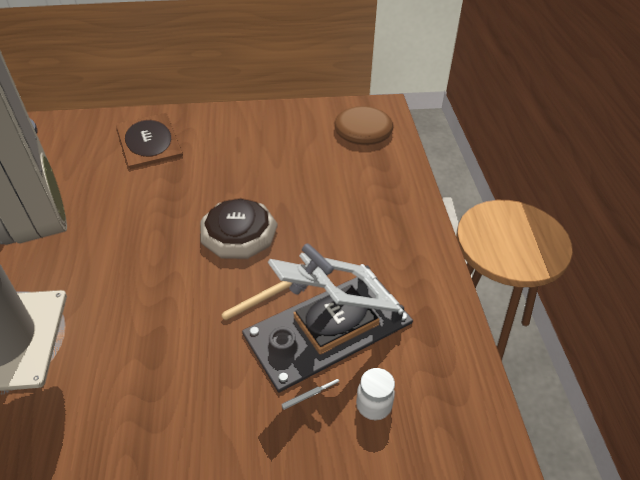

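View pics/top0.png

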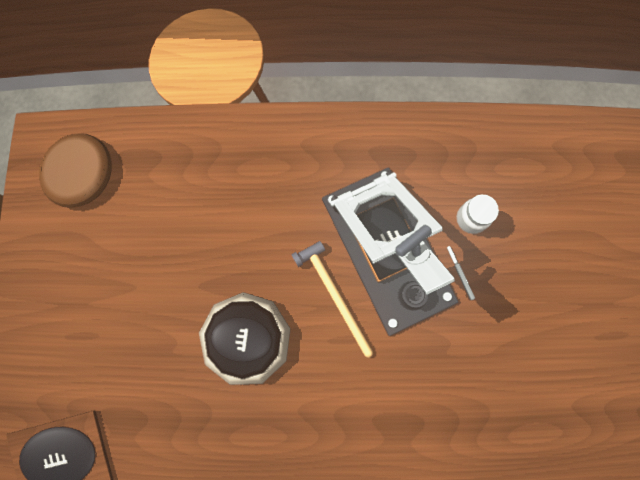

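The scene view shows the fixture with its boss at (283,342), the raised tongue with its tab end at about (272,265), and the dark tee at (317,260). In the top view the boss is at (413,293), the tee at (414,240), the tab end at (440,286), and the hinge pin ends at (333,203) and (392,177). The punch and tin stand on the -y side, the hammer on the +y side.

Run:
```python
from h import *
S=dict(np.load('pics/scene0.npz'));T=dict(np.load('pics/top0.npz'))
print('base corners',[onz(T,p,.012).round(4)[:2] for p in [(323,198),(391,169),(459,301),(390,334)]])
print('boss top',onz(T,(413,293),.044),onz(S,(283,338),.044),tri([ray(T,(413,293)),ray(S,(283,338))]))
print('hinge',[onz(T,p,.048).round(4) for p in [(333,203),(392,177)]])
print('tee',tri([ray(T,(414,240)),ray(S,(317,260))]))
print('tab end',tri([ray(T,(439,286)),ray(S,(272,266))]))
for n,im,c in (('t',T,(310,160,480,340)),('s',S,(235,230,425,390))):
    a=im['color'][c[1]:c[3],c[0]:c[2],::-1]; cv2.imwrite(f'pics/c{n}.png',cv2.resize(a,None,fx=3.3,fy=3.3,interpolation=cv2.INTER_CUBIC))
a=cv2.imread('pics/ct.png');b=cv2.imread('pics/cs.png')
```

```text
base corners [array([0.7334, 0.101 ]), array([ 0.7933, -0.0348]), array([ 0.5302, -0.1586]), array([ 0.4688, -0.0253])]
boss top [ 0.54337145 -0.06505156  0.044     ] [ 0.54360126 -0.07016853  0.044     ] (array([ 0.54372556, -0.06610059,  0.03807766]), [np.float64(0.00011392395509165672), np.float64(0.0001139239550916133)])
hinge [array([0.7131, 0.0815, 0.048 ]), array([ 0.7643, -0.0314,  0.048 ])]
tee (array([ 0.60843342, -0.0387755 ,  0.21578656]), [np.float64(0.0005753092337239449), np.float64(0.000575309233724259)])
tab end (array([ 0.53554621, -0.06789904,  0.24154738]), [np.float64(0.0019834656948338075), np.float64(0.001983465694833912)])
```

View pics/ct.png

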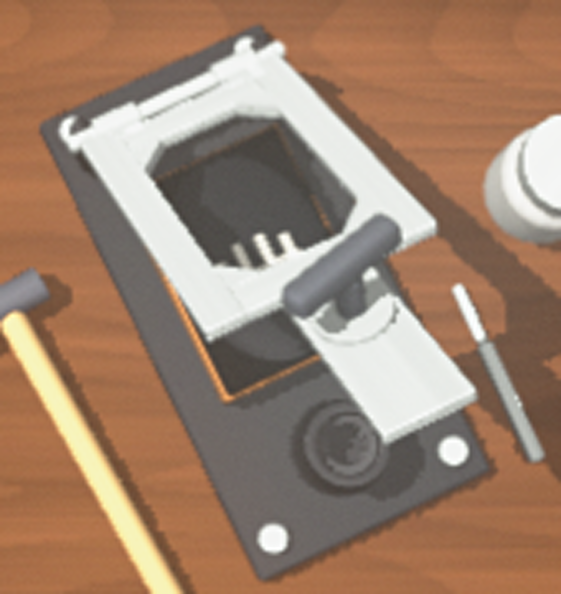

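View pics/cs.png

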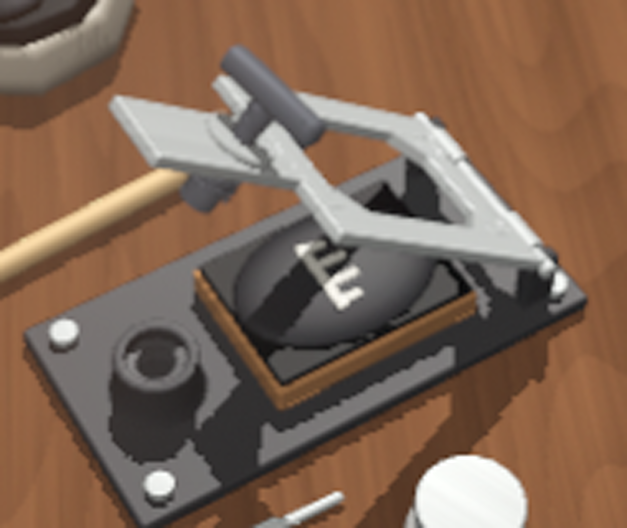

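The measurements agree with the given sizes: boss at about (0.541, -0.067), fixture yaw about 25.2°, hinge angle about 0.71. The tab end lies 0.296 m from the pin, against about 0.292 expected. I'll move above the tab with the fingers closed.

Request:
arm_command(plan=[[0,0,-0.2,0,0,-0.37],[0.226,-0.137,-0.02,0,0,0],[0.226,-0.137,-0.02,0,0,0],[0.226,-0.137,-0.02,0,0,0],[0.226,-0.137,-0.02,0,0,0],[0.226,-0.137,-0.02,0,0,0],[0.226,-0.137,-0.02,0,0,0],[0.226,-0.137,-0.02,0,0,0],[0.226,-0.137,-0.02,0,0,0],[0.226,-0.137,-0.02,0,0,0]], hand=-1)

```text
t: 1.1
eef_pos: [0.4248, -0.2567, 0.2942]
tool_rot: [-3.141, 0.0, 0.439]
ft_force: [0.1, -0.5, -0.1]
grip_width: 0.0175
grip_force: 0.0
```

Request:
arm_command(plan=[[0.226,-0.137,-0.02,0,0,0],[0.226,-0.137,-0.02,0,0,0],[0.226,-0.137,-0.02,0,0,0],[0.226,-0.137,0,0,0,0],[0.226,-0.137,0,0,0,0],[0.226,-0.137,0,0,0,0],[0,0,0,0,0,0]])

```text
t: 1.8
eef_pos: [0.5572, -0.0561, 0.3025]
tool_rot: [-3.14, 0.0, 0.444]
ft_force: [-0.1, 0.2, 0.3]
grip_width: 0.0004
grip_force: 0.0
```

Request:
arm_command(plan=[[0,0.027,0.1,0,0,0],[0,0,0.1,0,0,0],[0,0,0.06,0,0,0],[0,0,0.04,0,0,0],[0,0,0.04,0,0,0],[0,0,0,0,0,0]])

```text
t: 2.4
eef_pos: [0.5571, -0.0642, 0.2515]
tool_rot: [-3.141, 0.001, 0.439]
ft_force: [0.0, 1.1, -0.2]
grip_width: 0.0005
grip_force: 0.0
```

Request:
arm_command(plan=[[-0.025,0,0.032,0,0,0],[-0.025,0,0.032,0,0,0],[-0.025,0,0.032,0,0,0],[-0.025,0,0.032,0,0,0]])

```text
t: 2.8
eef_pos: [0.545, -0.0702, 0.2349]
tool_rot: [3.14, -0.003, 0.44]
ft_force: [1.9, 2.4, 5.6]
grip_width: 0.0007
grip_force: 2.7
```

Request:
arm_command(plan=[[-0.022,0,0.032,0,0,0],[-0.02,-0.01,0.031,0,0,0],[-0.02,-0.01,0.031,0,0,0],[-0.02,0,0.031,0,0,0],[-0.02,0,0.031,0,0,0],[-0.0165,0,0.033,0,0,0],[-0.0165,0,0.033,0,0,0],[-0.0165,0,0.033,0,0,0],[-0.0165,0,0.033,0,0,0],[-0.0165,0,0.033,0,0,0]])

```text
t: 3.8
eef_pos: [0.5174, -0.0795, 0.1847]
tool_rot: [3.142, 0.0, 0.439]
ft_force: [3.6, -2.0, 5.3]
grip_width: 0.0007
grip_force: 2.3
```

Request:
arm_command(plan=[[-0.013,0,0.034,0,0,0],[-0.013,0,0.034,0,0,0],[-0.013,0,0.034,0,0,0],[-0.013,0,0.034,0,0,0],[-0.013,0,0.034,0,0,0],[-0.01,0,0.035,0,0,0],[-0.01,0,0.035,0,0,0],[-0.01,0,0.035,0,0,0],[-0.01,0,0.035,0,0,0],[-0.01,0,0.035,0,0,0]])

```text
t: 4.8
eef_pos: [0.5017, -0.0864, 0.1327]
tool_rot: [-3.141, 0.001, 0.439]
ft_force: [-0.9, -0.9, 4.9]
grip_width: 0.0007
grip_force: 2.1
```

Request:
arm_command(plan=[[-0.008,0,0.036,0,0,0],[-0.008,0,0.036,0,0,0],[-0.006,0,0.036,0,0,0],[-0.006,0,0.036,0,0,0],[-0.006,0,0.036,0,0,0],[-0.003,0,0.036,0,0,0],[-0.003,0,0.036,0,0,0],[-0.003,0,0.036,0,0,0],[0,0,0.03,0,0,0],[0,0,0.03,0,0,0]])

```text
t: 5.8
eef_pos: [0.496, -0.0894, 0.0808]
tool_rot: [-3.141, 0.001, 0.44]
ft_force: [-5.3, -1.7, 8.2]
grip_width: 0.0005
grip_force: 3.5
```

Request:
arm_command(plan=[[0,0,0.015,0,0,0],[0,0,0.015,0,0,0],[0,0,0.015,0,0,0],[0,0,0,0,0,0]])

```text
t: 6.2
eef_pos: [0.4961, -0.0894, 0.0738]
tool_rot: [-3.142, 0.0, 0.439]
ft_force: [0.5, -0.4, -0.2]
grip_width: 0.0005
grip_force: 0.2
```

Request:
arm_command(plan=[[0,0,0.012,0,0,0],[0,0,0.01,0,0,0],[0,0,0,0,0,0]])

```text
t: 6.5
eef_pos: [0.4962, -0.0894, 0.071]
tool_rot: [-3.141, 0.0, 0.439]
ft_force: [-3.4, 0.1, 6.8]
grip_width: 0.0003
grip_force: 3.1
```

Request:
arm_command(plan=[[0,0,0.006,0,0,0],[0,0,0.006,0,0,0],[0,0,0,0,0,0]])

```text
t: 6.8
eef_pos: [0.4963, -0.0894, 0.0709]
tool_rot: [-3.141, 0.0, 0.44]
ft_force: [-12.2, 2.0, 22.8]
grip_width: 0.0002
grip_force: 11.5
```

The hard stop is reached at TCP z 0.071, so the tab is at 0.052, as it should be when closed. I'll lift away and measure the tee.

Request:
arm_command(plan=[[0,0,-0.1,0,0,0],[-0.1,0,-0.3,0,0,0],[-0.2,0,-0.3,0,0,0],[0,0,-0.2,0,0,0],[0,0,0,0,0,0]], hand=0.1)

```text
t: 7.3
eef_pos: [0.4604, -0.1086, 0.2066]
tool_rot: [3.135, -0.007, 0.439]
ft_force: [0.0, -0.1, -0.4]
grip_width: 0.0361
grip_force: 0.0
```

Run:
```python
from h import *
c=[]
for n,b in (('top',(370,200,490,360)),('scene',(230,250,350,410)),('wrist',None)):
    im=save(n,n+'1'); a=im['color'][:,:,::-1]
    if b: a=a[b[1]:b[3],b[0]:b[2]]; a=cv2.resize(a,(360,480),interpolation=cv2.INTER_CUBIC)
    else: a=cv2.resize(a,(640,480))
    if n=='wrist': cv2.imwrite('pics/w1v.png',a)
    else: c.append(a)
cv2.imwrite('pics/ts1.png',np.hstack(c))
```

```text
(no output)
```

View pics/ts1.png

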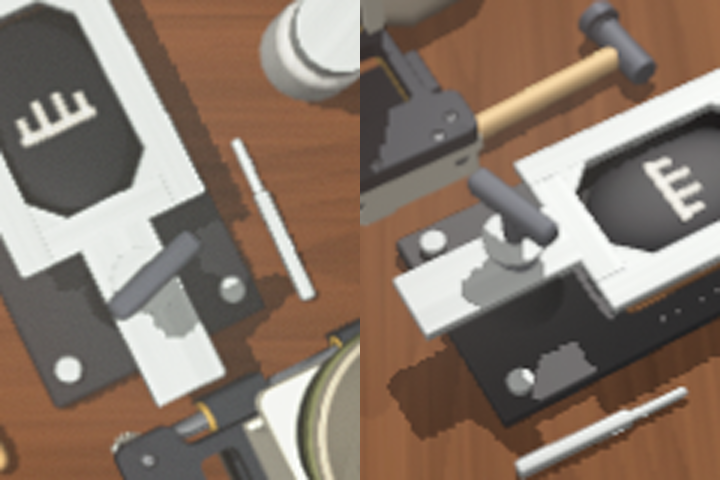

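View pics/w1v.png

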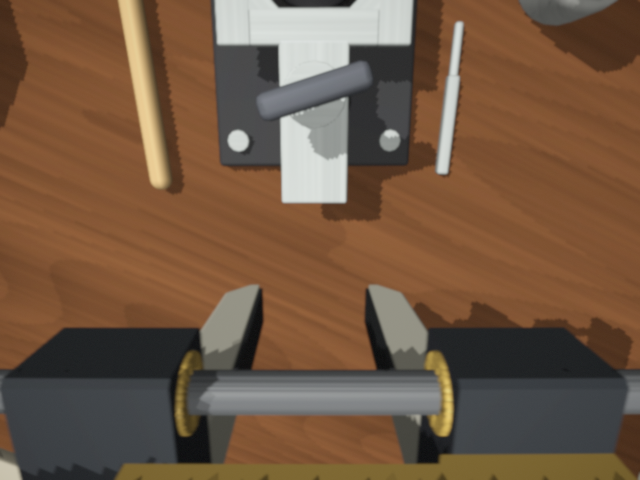

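The frame lies closed and the stem stands over the boss. The tee centre is at about (315,90) in the wrist view with ends (263,107) and (367,75), at about (421.7,292.3) in the top view and (281,318) in the scene view.

Run:
```python
from h import *
S,T,W=[dict(np.load(f'pics/{n}1.npz')) for n in('scene','top','wrist')]
def go(t,s,w):
    print(tri([ray(T,t),ray(S,s),ray(W,w)]),[onz(i,p,.1).round(4)[:2] for i,p in((T,t),(S,s),(W,w))])
go((421.7,292.3),(281,318),(315,90.5))
a,b=onz(W,(263,107),.1),onz(W,(367,75),.1);d=b-a;print('W bar',np.degrees(np.arctan2(d[1],d[0])),np.linalg.norm(d))
a,b=onz(T,(409.3,301.7),.1),onz(T,(434.3,281.7),.1);d=b-a;print('T bar',np.degrees(np.arctan2(d[1],d[0])),np.linalg.norm(d))
E=[onz(W,p,.052) for p in((281,203),(348,203),(280,47),(350,45))];print('tongue',np.round(E,4)); d=E[2]+E[3]-E[0]-E[1];print(np.degrees(np.arctan2(d[1],d[0])))
print('wristcam',-W['R'].T@W['t'], W['R'].round(3))
```

```text
(array([ 0.54127471, -0.06974704,  0.10445296]), [np.float64(0.0015717915036537156), np.float64(0.001124373033025317), np.float64(0.000694272739646632)]) [array([ 0.5401, -0.0703]), array([ 0.5424, -0.0661]), array([ 0.542 , -0.0702])]
W bar -48.55111512654911 0.06044027441819088
T bar -52.29411032391857 0.05594006732619997
tongue [[ 0.4659 -0.0794  0.052 ]
 [ 0.4863 -0.1227  0.052 ]
 [ 0.5594 -0.0371  0.052 ]
 [ 0.5798 -0.0776  0.052 ]]
25.0472182731635
wristcam [ 0.52684596 -0.07622347  0.34916943] [[ 0.426 -0.905  0.001]
 [-0.871 -0.409  0.272]
 [-0.246 -0.116 -0.962]]
```

Request:
arm_command(plan=[[0.2,0,0,0,0,0],[0.2,0,0,0,0,0],[0.2,-0.006,0,0,0,0],[0,0,0,0,0,1],[0,0,0,0,0,1],[0,0,0,0,0,1],[0,0,0,0,0,1],[0,0,0,0,0,1],[0,0,0,0,0,1],[0,0,0,0,0,1]])

```text
t: 8.45
eef_pos: [0.5377, -0.0678, 0.1981]
tool_rot: [3.141, 0.004, -0.543]
ft_force: [-0.4, 1.1, -0.5]
grip_width: 0.0507
grip_force: 0.0
```

Request:
arm_command(plan=[[0,0,0,0,0,1],[0,0,0,0,0,1],[0,0,0,0,0,0.4],[0,0,0,0,0,0]])

```text
t: 8.85
eef_pos: [0.5378, -0.0679, 0.1984]
tool_rot: [3.139, 0.003, -0.873]
ft_force: [0.7, -0.3, -0.1]
grip_width: 0.0509
grip_force: 0.0
```

Run:
```python
from h import *
im=save('wrist','w2'); print(env.get_obs()['eef_pos'])
print(proj(im,[.541,-.0695,.1]))
```

```text
[ 0.53791606 -0.06792369  0.19875956]
[309.7612739  244.96090161]
```

View pics/w2.png

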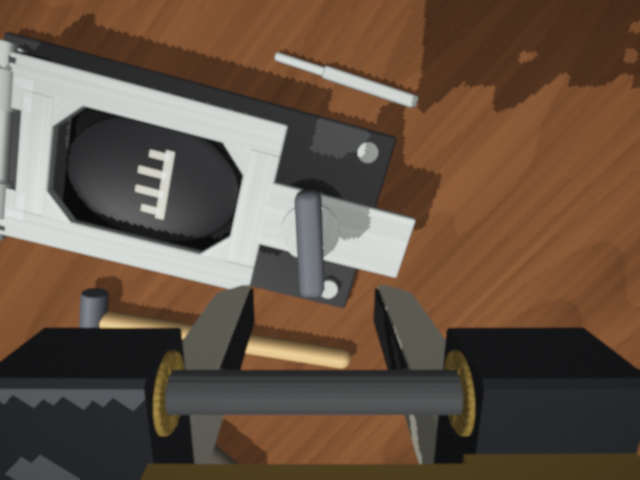

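The bar stands upright in the wrist view, centred at (310,244), exactly where the measured axis projects. Next I descend and cage it loosely.

Request:
arm_command(plan=[[0.021,-0.009,0.133,0,0,0],[0,0,0.133,0,0,0],[0,0,0.133,0,0,0],[0,0,0.133,0,0,0],[0,0,0.133,0,0,0],[0,0,0,0,0,0]])

```text
t: 9.5
eef_pos: [0.5388, -0.0691, 0.0969]
tool_rot: [3.137, 0.006, -0.871]
ft_force: [0.0, 0.3, 0.4]
grip_width: 0.0511
grip_force: 0.0
```

Request:
arm_command(plan=[[0,0,0,0,0,0],[0,0,0,0,0,0],[0,0,0,0,0,0],[0,0,0,0,0,0],[0,0,0,0,0,0]], hand=-0.6)

```text
t: 10.0
eef_pos: [0.5422, -0.0701, 0.1018]
tool_rot: [-3.141, -0.001, -0.873]
ft_force: [0.2, 0.2, -0.4]
grip_width: 0.0196
grip_force: 0.0
```

Run:
```python
from h import *
im=save('wrist','w3'); save('scene','s3');print(env.get_obs()['eef_pos'])
a=im['color'][:,:,::-1]; s=env.get_image('scene')['color'][240:400,220:380,::-1]; t=env.get_image('top')['color'][220:380,350:510,::-1]
cv2.imwrite('pics/v3.png',np.vstack([np.hstack([cv2.resize(x,(300,300)) for x in(s,t)]), cv2.resize(a[200:480],(600,262))]))
```

```text
[ 0.54193119 -0.07000049  0.10146111]
```

View pics/v3.png

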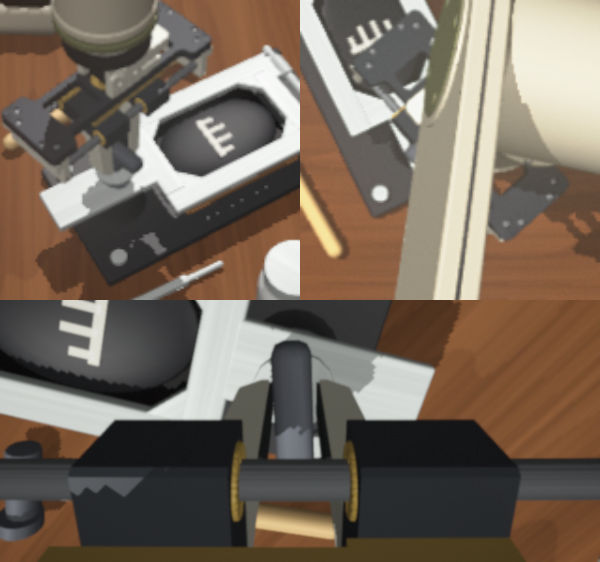

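The tee is caged between the pads, and its rounded end shows at about (311,243) in the wrist view, so I can track its height. I'll turn backward in steps, taking a wrist picture at each.

```bash
cat > snap.py <<'E'
from h import *
import sys
k=sys.argv[1]; im=env.get_image('wrist'); cv2.imwrite(f'pics/n{k}.png',im['color'][:,:,::-1])
o=env.get_obs(); np.savez(f'pics/n{k}.npz',**im)
g=im['color'].astype(int)
# bar: dark bluish pixels in the column band between the fingers
m=((g[...,2]-g[...,0]>4)&(g.max(2)<150)).astype(np.uint8)*255
m[:200]=0;m[370:]=0;m[:,:285]=0;m[:,340:]=0
n,l,s,c=cv2.connectedComponentsWithStats(m)
i=1+np.argmax(s[1:,4]) if n>1 else 0
r=[np.where(l[y]==i)[0] for y in (255,275,300)]
print(k,'yaw %.1f'%np.degrees(o['tool_rot'][2]),'pos',o['eef_pos'].round(4),'bar bbox',s[i],[(q.min(),q.max()) if len(q) else None for q in r])
E
python3 snap.py 0
python3 - <<'E'
import cv2
a=cv2.imread('pics/n0.png');print(a[225:330:8,311].tolist(),a[275,285:340:4].tolist())
E
```

```text
0 yaw -50.0 pos [ 0.5418 -0.07    0.1012] bar bbox [ 290  244   44  126 4662] [(np.int64(292), np.int64(328)), (np.int64(291), np.int64(330)), (np.int64(291), np.int64(330))]
[[24, 24, 23], [95, 97, 94], [134, 137, 133], [54, 50, 48], [73, 70, 67], [82, 78, 74], [81, 77, 74], [79, 75, 73], [79, 75, 73], [79, 75, 72], [77, 73, 70], [77, 72, 70], [77, 73, 69], [76, 72, 68]] [[210, 214, 210], [97, 99, 96], [61, 58, 56], [68, 64, 62], [75, 69, 67], [76, 72, 70], [79, 75, 72], [82, 78, 75], [83, 79, 75], [83, 79, 76], [73, 69, 67], [61, 57, 56], [140, 144, 139], [148, 152, 147]]
```

Request:
arm_command(plan=[[0,0,0.01,0,0,-1],[0,0,0,0,0,-1],[0,0,0,0,0,0]])

```text
t: 10.55
eef_pos: [0.542, -0.0698, 0.0997]
tool_rot: [-3.141, -0.0, -0.591]
ft_force: [1.0, 0.6, 0.7]
grip_width: 0.0189
grip_force: 0.6
```

```bash
python3 snap.py 1
```

```text
1 yaw -34.2 pos [ 0.5419 -0.0699  0.0997] bar bbox [ 287  248   53  122 4610] [(np.int64(306), np.int64(339)), (np.int64(302), np.int64(339)), (np.int64(299), np.int64(338))]
```

Request:
arm_command(plan=[[0,0,0,0,0,-1],[0,0,0,0,0,-1],[0,0,0,0,0,0]])

```text
t: 10.9
eef_pos: [0.5421, -0.0698, 0.0998]
tool_rot: [-3.141, -0.001, -0.316]
ft_force: [0.9, 1.0, 0.1]
grip_width: 0.0184
grip_force: 0.9
```

```bash
python3 snap.py 2
```

```text
2 yaw -18.4 pos [ 0.5419 -0.0698  0.0998] bar bbox [ 288  247   52  123 4569] [(np.int64(306), np.int64(339)), (np.int64(300), np.int64(339)), (np.int64(297), np.int64(337))]
```

```bash
sed -i 's/m\[:,340:\]/m[:,352:]/' snap.py
```

Request:
arm_command(plan=[[0,0,0,0,0,-1],[0,0,0,0,0,-1],[0,0,0,0,0,0]])

```text
t: 11.25
eef_pos: [0.5421, -0.0697, 0.0999]
tool_rot: [-3.141, -0.001, -0.038]
ft_force: [1.6, 1.8, 1.7]
grip_width: 0.0187
grip_force: 1.1
```

```bash
python3 snap.py 3
```

```text
3 yaw -2.4 pos [ 0.5419 -0.0698  0.0998] bar bbox [ 288  245   55  125 4829] [(np.int64(302), np.int64(340)), (np.int64(299), np.int64(340)), (np.int64(298), np.int64(336))]
```

Request:
arm_command(plan=[[0,0,0,0,0,-1],[0,0,0,0,0,-1],[0,0,0,0,0,0]])

```text
t: 11.6
eef_pos: [0.5418, -0.0696, 0.0997]
tool_rot: [-3.141, -0.0, 0.241]
ft_force: [1.5, 3.4, 2.3]
grip_width: 0.0188
grip_force: 1.2
```

```bash
python3 snap.py 4
```

```text
4 yaw 13.6 pos [ 0.5416 -0.0698  0.0996] bar bbox [ 288  244   55  126 4979] [(np.int64(301), np.int64(340)), (np.int64(299), np.int64(340)), (np.int64(295), np.int64(336))]
```

Request:
arm_command(plan=[[0,-0.006,0,0,0,-1],[0,0,0,0,0,-1],[0,0,0,0,0,0]], hand=-0.58)

```text
t: 11.95
eef_pos: [0.541, -0.0694, 0.0994]
tool_rot: [-3.141, 0.001, 0.519]
ft_force: [1.0, -0.6, -0.2]
grip_width: 0.0198
grip_force: 0.0
```

```bash
python3 snap.py 5
```

```text
5 yaw 29.5 pos [ 0.541  -0.0694  0.0993] bar bbox [ 287  238   60  132 5090] [(np.int64(306), np.int64(345)), (np.int64(302), np.int64(343)), (np.int64(297), np.int64(337))]
```

Request:
arm_command(plan=[[0,0,0,0,0,-1],[0,0,0,0,0,-1],[0,0,0,0,0,0]])

```text
t: 12.3
eef_pos: [0.5412, -0.0693, 0.0994]
tool_rot: [-3.141, 0.001, 0.798]
ft_force: [0.4, -0.3, -0.6]
grip_width: 0.02
grip_force: 0.0
```

```bash
python3 snap.py 6
```

```text
6 yaw 45.5 pos [ 0.5412 -0.0693  0.0994] bar bbox [ 286  238   63  132 5117] [(np.int64(308), np.int64(347)), (np.int64(303), np.int64(344)), (np.int64(298), np.int64(339))]
```

Run:
```python
import cv2,numpy as np
from h import *
r=[cv2.resize(cv2.imread(f'pics/n{k}.png')[190:350,240:400],(260,260),interpolation=cv2.INTER_CUBIC) for k in (0,2,4,5,6)]
s=[cv2.resize(np.load('pics/s3.npz')['color'][270:350,240:320,::-1],(260,260)) ]
S=save('scene','s6')['color'][270:350,240:320,::-1]
r.append(np.hstack([cv2.resize(s[0],(130,260)),cv2.resize(S,(130,260))]))
cv2.imwrite('pics/m.png',np.vstack([np.hstack(r[:3]),np.hstack(r[3:])]))
```

```text
(no output)
```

View pics/m.png

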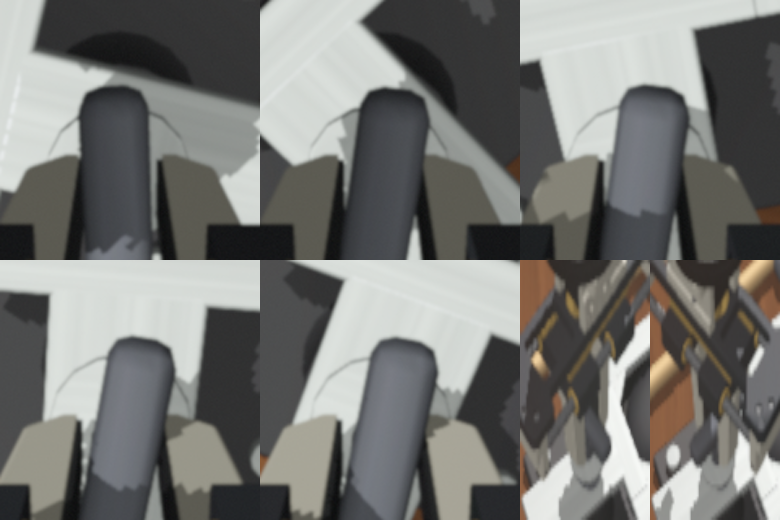

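In frame 5 the bar end rises about 6 px in the wrist view against frame 4 (row 244 to 238), with the gripper at the same height. That looks like the drop, so I'll check it against the calibrated projection.

Run:
```python
from h import *
for k,yaw in ((0,-50),(2,-18.4),(3,-2.4),(4,13.6),(5,29.5),(6,45.5)):
    im=dict(np.load(f'pics/n{k}.npz')); out=[]
    lag=0 if k==0 else -10
    a=np.radians(yaw+lag); u=np.array([np.cos(a),np.sin(a),0])
    for h in (.103,.101,.099,.097,.095):
        out.append([proj(im,np.array([.5412,-.0695,h+dz])+.033*u)[1].round(1) for dz in(.006,-.006)])
    print(k,out)
```

```text
0 [[np.float64(252.8), np.float64(243.1)], [np.float64(251.1), np.float64(241.6)], [np.float64(249.4), np.float64(240.2)], [np.float64(247.8), np.float64(238.8)], [np.float64(246.2), np.float64(237.4)]]
2 [[np.float64(254.9), np.float64(245.0)], [np.float64(253.1), np.float64(243.5)], [np.float64(251.4), np.float64(242.0)], [np.float64(249.8), np.float64(240.5)], [np.float64(248.1), np.float64(239.1)]]
3 [[np.float64(254.1), np.float64(244.2)], [np.float64(252.3), np.float64(242.7)], [np.float64(250.6), np.float64(241.2)], [np.float64(248.9), np.float64(239.8)], [np.float64(247.3), np.float64(238.4)]]
4 [[np.float64(252.6), np.float64(242.8)], [np.float64(250.8), np.float64(241.3)], [np.float64(249.1), np.float64(239.8)], [np.float64(247.5), np.float64(238.4)], [np.float64(245.9), np.float64(237.0)]]
5 [[np.float64(250.6), np.float64(240.8)], [np.float64(248.8), np.float64(239.3)], [np.float64(247.1), np.float64(237.9)], [np.float64(245.5), np.float64(236.5)], [np.float64(243.9), np.float64(235.1)]]
6 [[np.float64(250.4), np.float64(240.7)], [np.float64(248.7), np.float64(239.3)], [np.float64(247.0), np.float64(237.8)], [np.float64(245.4), np.float64(236.4)], [np.float64(243.8), np.float64(235.0)]]
```

The drop is confirmed: the residual shift of about 4 px corresponds to about 5.5 mm, between tool yaw 13.6° and 29.5°. The thread start therefore lies at a bar angle of about 10°. Next I turn forward with the tee caged, regrasping at ±180°.

Request:
arm_command(plan=[[0,0,0.01,0,0,1],[0,0,0,0,0,1],[0,0,0,0,0,1],[0,0,0,0,0,1],[0,0,0,0,0,1],[0,0,0,0,0,1],[0,0,0,0,0,1]])

```text
t: 13.1
eef_pos: [0.5412, -0.0691, 0.0977]
tool_rot: [3.142, 0.001, -0.188]
ft_force: [0.8, 0.0, -1.6]
grip_width: 0.0195
grip_force: 1.7
```

```bash
python3 snap.py 7
```

```text
7 yaw -11.2 pos [ 0.5412 -0.069   0.0977] bar bbox [ 285  243   57  127 4643] [(np.int64(285), np.int64(316)), (np.int64(285), np.int64(321)), (np.int64(287), np.int64(328))]
```

Request:
arm_command(plan=[[0,0,0,0,0,1],[0,0,0,0,0,1],[0,0,0,0,0,1],[0,0,0,0,0,1],[0,0,0,0,0,1],[0,0,0,0,0,1],[0,0,0,0,0,0.2],[0,0,0,0,0,0]])

```text
t: 13.95
eef_pos: [0.5415, -0.069, 0.098]
tool_rot: [3.141, 0.0, -1.039]
ft_force: [0.2, 0.7, 0.1]
grip_width: 0.0197
grip_force: 0.4
```

```bash
python3 snap.py 8; python3 -c "
from station import env;print(env.get_obs()['joints'])"
```

```text
8 yaw -59.5 pos [ 0.5415 -0.0691  0.0982] bar bbox [ 285  242   58  128 4780] [(np.int64(285), np.int64(318)), (np.int64(285), np.int64(322)), (np.int64(288), np.int64(327))]
[-2.20757590e-01  9.72418615e-02  1.78584108e+00  5.83691171e-06
  1.25857324e+00  2.38818760e+00]
```

Request:
arm_command(plan=[[0,0,0,0,0,0],[0,0,0,0,0,0],[0,0,0,0,0,0],[0,0,0,0,0,0],[0,0,0,0,0,0],[0,0,0,0,0,0],[0,0,0,0,0,0],[0,0,0,0,0,0],[0,0,0,0,0,0],[0,0,0,0,0,0]], hand=1)

```text
t: 15.0
eef_pos: [0.5416, -0.0691, 0.0982]
tool_rot: [-3.142, -0.0, -1.041]
ft_force: [-0.0, 0.1, 0.6]
grip_width: 0.0915
grip_force: 0.0
```

```bash
python3 snap.py 9; python3 -c "
from station import env;print(env.get_obs()['grip_width'])"
```

```text
9 yaw -59.6 pos [ 0.5416 -0.0691  0.0981] bar bbox [ 285  241   59  129 4796] [(np.int64(285), np.int64(316)), (np.int64(285), np.int64(322)), (np.int64(289), np.int64(328))]
0.09254993086213706
```

Request:
arm_command(plan=[[0,0,0.02,0,0,-1],[0,0,0,0,0,-1],[0,0,0,0,0,-1],[0,0,0,0,0,-1],[0,0,0,0,0,-1],[0,0,0,0,0,-1],[0,0,0,0,0,-1],[0,0,0,0,0,-1],[0,0,0,0,0,-1],[0,0,0,0,0,-1]])

```text
t: 16.05
eef_pos: [0.5416, -0.0691, 0.0951]
tool_rot: [-3.142, 0.0, 0.361]
ft_force: [-0.3, 0.3, -0.4]
grip_width: 0.0932
grip_force: 0.0
```

Request:
arm_command(plan=[[0,0,0,0,0,-1],[0,0,0,0,0,-1],[0,0,0,0,0,-1],[0,0,0,0,0,-1],[0,0,0,0,0,-1],[0,0,0,0,0,-1],[0,0,0,0,0,-1],[0,0,0,0,0,-1],[0,0,0,0,0,-1],[0,0,0,0,0,-1]])

```text
t: 17.05
eef_pos: [0.5416, -0.0691, 0.0951]
tool_rot: [3.142, -0.0, 1.758]
ft_force: [0.2, 0.8, 0.5]
grip_width: 0.093
grip_force: 0.0
```

Request:
arm_command(plan=[[0,0,0,0,0,-1],[0,0,0,0,0,-1],[0,0,0,0,0,-1],[0,0,0,0,0,0]])

```text
t: 17.45
eef_pos: [0.5416, -0.0691, 0.0951]
tool_rot: [3.142, 0.0, 2.173]
ft_force: [0.9, 0.4, 0.9]
grip_width: 0.0926
grip_force: 0.0
```

```bash
python3 snap.py 10
```

```text
10 yaw 124.2 pos [ 0.5416 -0.0691  0.0951] bar bbox [ 285  242   55  128 5053] [(np.int64(285), np.int64(324)), (np.int64(285), np.int64(326)), (np.int64(290), np.int64(330))]
```

Request:
arm_command(plan=[[0,0,0,0,0,0],[0,0,0,0,0,0],[0,0,0,0,0,0],[0,0,0,0,0,0],[0,0,0,0,0,0],[0,0,0,0,0,0],[0,0,0,0,0,0],[0,0,0,0,0,0],[0,0,0,0,0,0],[0,0,0,0,0,0]], hand=-0.58)

```text
t: 18.5
eef_pos: [0.5416, -0.0691, 0.0951]
tool_rot: [-3.142, 0.0, 2.171]
ft_force: [-0.3, -0.2, -0.1]
grip_width: 0.0206
grip_force: 0.0
```

Request:
arm_command(plan=[[0,0,0,0,0,1],[0,0,0,0,0,1],[0,0,0,0,0,1],[0,0,0,0,0,1],[0,0,0,0,0,1],[0,0,0,0,0,1],[0,0,0,0,0,1],[0,0,0,0,0,1]])

```text
t: 19.3
eef_pos: [0.5416, -0.069, 0.0948]
tool_rot: [-3.141, -0.0, 1.048]
ft_force: [1.0, 0.0, -2.9]
grip_width: 0.0196
grip_force: 1.8
```

```bash
python3 snap.py 11
```

```text
11 yaw 59.5 pos [ 0.5416 -0.069   0.0949] bar bbox [ 285  242   57  128 4901] [(np.int64(285), np.int64(317)), (np.int64(285), np.int64(322)), (np.int64(287), np.int64(329))]
```

Request:
arm_command(plan=[[0,0,0.006,0,0,1],[0,0,0,0,0,1],[0,0,0,0,0,1],[0,0,0,0,0,1],[0,0,0,0,0,1],[0,0,0,0,0,1],[0,0,0,0,0,1],[0,0,0,0,0,1]])

```text
t: 20.15
eef_pos: [0.5415, -0.069, 0.094]
tool_rot: [-3.141, 0.0, -0.066]
ft_force: [1.3, -0.5, -2.7]
grip_width: 0.0197
grip_force: 1.9
```

Request:
arm_command(plan=[[0,0,0.006,0,0,1],[0,0,0,0,0,1],[0,0,0,0,0,1],[0,0,0,0,0,1],[0,0,0,0,0,1],[0,0,0,0,0,1],[0,0,0,0,0,1],[0,0,0,0,0,0]])

```text
t: 20.95
eef_pos: [0.5416, -0.069, 0.0933]
tool_rot: [-3.142, 0.0, -1.04]
ft_force: [1.1, -0.1, -0.1]
grip_width: 0.0194
grip_force: 0.2
```

```bash
python3 snap.py 12
```

```text
12 yaw -59.3 pos [ 0.5415 -0.0691  0.0934] bar bbox [ 285  243   57  127 4801] [(np.int64(285), np.int64(318)), (np.int64(285), np.int64(322)), (np.int64(289), np.int64(329))]
```

Request:
arm_command(plan=[[0,0,0,0,0,0],[0,0,0,0,0,0],[0,0,0,0,0,0],[0,0,0,0,0,0],[0,0,0,0,0,0],[0,0,0,0,0,0],[0,0,0,0,0,0],[0,0,0,0,0,0],[0,0,0,0,0,0],[0,0,0,0,0,0]], hand=1)

```text
t: 22.0
eef_pos: [0.5416, -0.0691, 0.0933]
tool_rot: [-3.142, 0.0, -1.041]
ft_force: [0.5, 0.3, 0.2]
grip_width: 0.0917
grip_force: 0.0
```

Request:
arm_command(plan=[[0,0,0.01,0,0,-1],[0,0,0,0,0,-1],[0,0,0,0,0,-1],[0,0,0,0,0,-1],[0,0,0,0,0,-1],[0,0,0,0,0,-1],[0,0,0,0,0,-1],[0,0,0,0,0,-1],[0,0,0,0,0,-1],[0,0,0,0,0,-1]])

```text
t: 23.0
eef_pos: [0.5415, -0.0691, 0.0918]
tool_rot: [-3.142, 0.0, 0.362]
ft_force: [0.7, -0.8, -0.5]
grip_width: 0.0929
grip_force: 0.0
```

Request:
arm_command(plan=[[0,0,0,0,0,-1],[0,0,0,0,0,-1],[0,0,0,0,0,-1],[0,0,0,0,0,-1],[0,0,0,0,0,-1],[0,0,0,0,0,-1],[0,0,0,0,0,-1],[0,0,0,0,0,-1],[0,0,0,0,0,-1],[0,0,0,0,0,-1]])

```text
t: 24.0
eef_pos: [0.5415, -0.0691, 0.0919]
tool_rot: [3.142, 0.0, 1.758]
ft_force: [-0.5, -0.5, -0.2]
grip_width: 0.0931
grip_force: 0.0
```

Request:
arm_command(plan=[[0,0,0,0,0,-1],[0,0,0,0,0,-1],[0,0,0,0,0,-1],[0,0,0,0,0,0]])

```text
t: 24.4
eef_pos: [0.5416, -0.0691, 0.0918]
tool_rot: [3.142, -0.0, 2.173]
ft_force: [0.0, 0.3, 0.0]
grip_width: 0.0929
grip_force: 0.0
```

```bash
python3 snap.py 13
```

```text
13 yaw 124.2 pos [ 0.5416 -0.0691  0.0918] bar bbox [ 285  242   54  128 5062] [(np.int64(285), np.int64(325)), (np.int64(286), np.int64(327)), (np.int64(290), np.int64(330))]
```

Request:
arm_command(plan=[[0,0,0,0,0,0],[0,0,0,0,0,0],[0,0,0,0,0,0],[0,0,0,0,0,0],[0,0,0,0,0,0],[0,0,0,0,0,0],[0,0,0,0,0,0],[0,0,0,0,0,0],[0,0,0,0,0,0],[0,0,0,0,0,0]], hand=-0.58)

```text
t: 25.45
eef_pos: [0.5416, -0.0691, 0.0919]
tool_rot: [-3.142, 0.0, 2.171]
ft_force: [-0.2, -0.0, -0.1]
grip_width: 0.0206
grip_force: 0.0
```

Request:
arm_command(plan=[[0,0,0,0,0,1],[0,0,0,0,0,1],[0,0,0,0,0,1],[0,0,0,0,0,1],[0,0,0,0,0,1],[0,0,0,0,0,1],[0,0,0,0,0,1]])

```text
t: 26.15
eef_pos: [0.5415, -0.0689, 0.0915]
tool_rot: [-3.141, -0.0, 1.188]
ft_force: [0.8, -0.3, -2.9]
grip_width: 0.0194
grip_force: 1.8
```

Request:
arm_command(plan=[[0,0,0.006,0,0,1],[0,0,0,0,0,1],[0,0,0,0,0,1],[0,0,0,0,0,1],[0,0,0,0,0,1],[0,0,0,0,0,1],[0,0,0,0,0,1],[0,0,0,0,0,0.5],[0,0,0,0,0,0]])

```text
t: 27.05
eef_pos: [0.5415, -0.069, 0.0908]
tool_rot: [-3.142, 0.0, 0.145]
ft_force: [0.2, -0.4, -0.5]
grip_width: 0.0198
grip_force: 0.2
```

```bash
python3 snap.py 14
```

```text
14 yaw 8.5 pos [ 0.5415 -0.0691  0.0909] bar bbox [ 285  242   57  128 4739] [(np.int64(285), np.int64(316)), (np.int64(285), np.int64(322)), (np.int64(286), np.int64(327))]
```

Request:
arm_command(plan=[[0,0,0,0,0,0],[0,0,0,0,0,0],[0,0,0,0,0,0],[0,0,0,0,0,0],[0,0,0,0,0,0]], hand=-1)

```text
t: 27.6
eef_pos: [0.5413, -0.0691, 0.0907]
tool_rot: [-3.142, 0.001, 0.146]
ft_force: [-1.8, -0.3, -1.6]
grip_width: 0.016
grip_force: 28.8
```

```bash
python3 snap.py 15
python3 - <<'E'
from h import *
for k,yaw,lag in ((0,-50,0),(4,13.6,-7),(5,29.5,-9),(7,-11.2,9),(8,-59.5,9),(10,124.2,3),(12,-59.3,9),(13,124.2,3),(15,8,0)):
    im=dict(np.load(f'pics/n{k}.npz'));a=np.radians(yaw+lag); u=np.array([np.cos(a),np.sin(a),0])
    print(k,[proj(im,np.array([.5415,-.0692,h-.006])+.033*u)[1].round(1) for h in(.101,.096,.093,.09)])
S=save('scene','s15')['color'][240:400,220:380,::-1]; W=cv2.imread('pics/n15.png')
cv2.imwrite('pics/v15.png',np.hstack([cv2.resize(S,(400,400),interpolation=cv2.INTER_CUBIC),cv2.resize(W[190:350,240:400],(400,400))]))
E
```

```text
15 yaw 8.4 pos [ 0.5413 -0.0691  0.0908] bar bbox [ 288  241   48  129 4972] [(np.int64(289), np.int64(329)), (np.int64(290), np.int64(329)), (np.int64(291), np.int64(331))]
0 [np.float64(241.7), np.float64(238.2), np.float64(236.2), np.float64(234.2)]
4 [np.float64(239.7), np.float64(236.1), np.float64(234.1), np.float64(232.2)]
5 [np.float64(238.0), np.float64(234.5), np.float64(232.5), np.float64(230.6)]
7 [np.float64(241.3), np.float64(237.6), np.float64(235.6), np.float64(233.6)]
8 [np.float64(242.9), np.float64(239.3), np.float64(237.2), np.float64(235.1)]
10 [np.float64(240.7), np.float64(237.0), np.float64(235.0), np.float64(233.0)]
12 [np.float64(246.8), np.float64(242.9), np.float64(240.7), np.float64(238.5)]
13 [np.float64(243.2), np.float64(239.4), np.float64(237.3), np.float64(235.2)]
15 [np.float64(245.1), np.float64(241.2), np.float64(239.0), np.float64(236.8)]
```

View pics/v15.png

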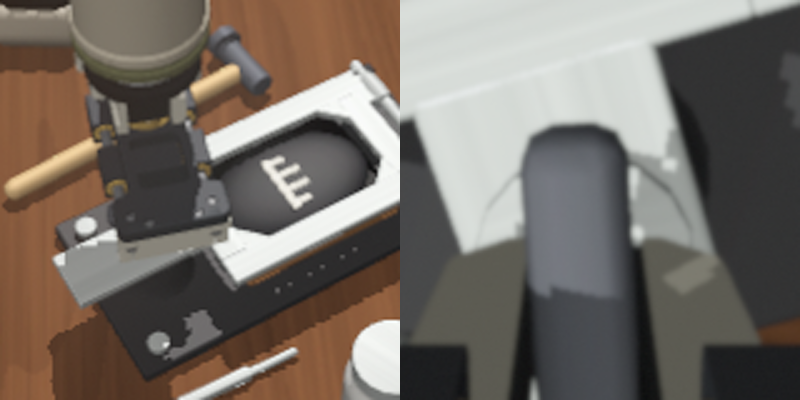

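The tee is gripped at 29 N with the frame lying closed. Comparing views at like yaw, the bar stands about 11 mm lower than just before the drop: the 6 mm drop plus one turn of pitch. Each half turn forward lowered it about 3 mm, so the thread has caught.

```bash
python3 -c "
from station import env;print(env.hand_in())"
```

```text
the job is handed in; nothing more can be done
None
```

I pressed the frame closed, turned the screw back until it dropped, then turned it forward about one full turn so the thread caught, and handed the job in still gripping the tee; the turn is accurate to about 10–20°, as the drop point was only bracketed between picture steps.

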